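# Load the watch-parts dryer and set its timer

## Robot

A 7-joint arm with a two-finger parallel gripper is mounted at the origin on the work surface. World frame = base frame: x ahead of the robot, y to its left, z up, the work surface at z = 0. Lengths are in m, angles in rad, forces in N, time in s.
With the tool pointing down it reaches from about 0.425 to 0.925 m from the base axis. Payload 6.8 kg.
Tool frame: the origin (TCP) lies on the front face of the gripper's body, between the roots of the fingers; the fingertips stand 73 mm ahead of it and the grasp point (between the pads) lies 54 mm ahead of it; z points along the fingers, y is the line along which they close (so a half turn about z gives the same grasp; the last joint's range is limited). The gripper opens to 85 mm and grips with 20 to 120 N. Pads are 22 mm wide; open, the fingers measure 114 mm over their backs; the gripper's body (76 mm by 85 mm) begins 54 mm behind the grasp point. The pads swing forward as they close: fully open they stand 13 mm farther back than shut.
Start: joints at [-1.406, 0.477, 0.022, 1.555, -0.011, 1.109, -0.083], TCP at [0.182, 0.65, 0.304] pointing down, gripper open.
Joint ranges: [-2.96, 2.96], [-0.34, 2.1], [-1.41, 1.46], [0.24, 2.44], [-1.37, 4.51], [0.17, 1.92], [-2.96, 2.96]. Speed limits (rad/s): [2.39, 2.39, 3.14, 3.14, 3.14, 3.14, 3.14].

## Interface

Orientations are given as a unit quaternion [w, x, y, z].
In Python, from station import bot, optics gives the robot as it stands.
- The arm moves only by the tool drive_tool, never from a script. Its argument "deltas" is a list of rows, each an object with "gripper": the closure in counts, from 0 (fully open) to 255 (shut); "offset": the shift along the tool's x, y, z in units of 1000 mm (1.0 is 1000 mm), a list of three; "angular": the turn, a rotation vector about the tool's x, y, z in units of 45 degrees (1.0 is 45 degrees), a list of three. In form: [{"gripper": gripper, "offset": [dx, dy, dz], "angular": [rx, ry, rz]}, ...]. A call has 1 to 5 rows; each row is the pose to reach, as a shift and turn from the pose commanded when the call began, along the tool's axes at that moment; what a row does not reach only later rows make up. A row lasts 1/10 s, in which the tool goes at most 50 mm and 8.59 degrees, less where a joint would pass 70% of its speed; a pose out of reach is approached as far as the arm can. A call with a number of a shift or a turn outside -1 to 1 is refused whole. A call with a gripper value outside its range is refused whole. The fingers move at their own pace and stop on an object; "grip_force" is the grip in N (left out, the last holds). Time passes only in rows, so rows that repeat a pose let the fingers close. It gives the time, the measured TCP pose, the force, the opening and the grip force at its end, in the units of the state.
- bot.get_obs(): the state, without advancing time (a new reading comes with each control period).
- optics.read_camera(name): name is "scene" or "top" or "wrist"; returns the picture (400x640x3 uint8, blue, green, red); there is no depth.
- optics.camera_model(name): a dict with "fx", "fy", "cx", "cy" (pixels), "cam_to_world" (4x4, takes a point from camera to world coordinates). Camera axes: x right, y up, looking along -z (the intrinsics and any distortion apply to the point x, -y, -z); pixel columns grow to the right and rows downward; lengths in m; the calibration is good to about 2 mm. A picture is of the moment at which its call begins: read the wrist's pose just before it. camera_model takes no time and is no camera call; for the wrist camera it gives the pose at the moment of the call.
- bot.hand_in(): hands the job in; it is judged then, once.
The state is a dict: "t": time; "q": joint angles; "joint_vel": joint speeds; "joint_torque": joint torques, N m; "eef_pos": TCP position; "tool_rot": TCP orientation; "contact_force": force on the tool from outside, world axes, zero at the start; "torque": the same for the moment, N m; "gripper_width": opening from 0.0 (shut) to 1.0 (fully open); "grasp_force": force on a finger pad.
Only numpy, scipy, OpenCV 4.12 (cv2) and the standard library are available. Lean on these libraries where they do the work, as an engineer would, in place of code of your own. Each camera call takes 0.05 s, during which the arm holds its last target. There are 200 camera calls.

## Task

The steel basket of watch cases is pushed partly under the low glass shelf: draw it out along the bench (its red ball is there to pull by), then take it anew (its green bar is there to carry it by) and bring it, kept level, into the well of the blue warm-air dryer, setting it down gently on the well's floor, not dropped. Once the basket is in and let go, turn the dryer's black timer knob clockwise (seen from above) all the way to its end stop, which takes more than one grasp of the knob. Do not knock the glass shelf, and leave the watch on its cushion, the bottle and the jar where they stand.

Things in the scene. Friction and masses are not known exactly. Their poses are not given: they have to be found in the camera images.
- basket: Open steel basket, 150 (x) x 95 (y) x 60 mm high, 0.3 to 0.65 kg. Origin: centre of its underside, z up. Starts upright on the bench, its -x end with the red ball towards the robot, its middle and the green bar under the glass. The ball's stem is hinged, so lifted by the ball the basket swings down; dragged by it towards its own -x it slides on the bench with 1 to 7 N. May go into the well either way round.
- ball (a point): Centre of the basket's red ball knob, 22 mm diameter, 65 mm above the basket's underside, 91 mm from the basket's origin towards its -x, on a 10 mm thick stem, hinged at the basket's wall: it lies level at the start and can fold down by 1 rad, not up. Grip it from above across the basket's y, with the pads at its centre.
- bar (a point): Centre of the basket's green bar, 102 mm above its underside, over its origin. The bar runs along the basket's y, 95 mm long, 14 mm wide (x), 12 mm thick (z); between its end posts 85 mm are free, and beneath it is open down to the basket. Grip it from above across the basket's x.
- shelf: Fixed glass shelf on four metal posts. Origin: on the bench below the middle of the glass's front edge; +x points away from the robot, under the glass. Glass from x = 0 to 170 mm, 240 mm wide (y), underside 124, top 132 mm above the bench; posts 12 mm thick at x = 12 and 158, y = +-110 mm. Small stock on its rear half, up to 50 mm above the glass.
- dryer: Fixed blue warm-air dryer, 120 mm high. Origin: on the bench below the centre of its well, z up; its deck with the timer knob is on its -x side (towards the robot). It spans x = -205 to +98 mm, y = +-69.5 mm. Well: rectangular, open on top, 166 (x) x 111 mm (y), 45 mm deep, rim at 120 mm. Dryer and shelf may stand left or right, whichever.
- well (a point): Centre of the well's floor, 75 mm above the bench, axes as the dryer's. The basket must stand on this floor, its long side along the well's x; it has 8 mm of play on every side, and its ball and bar stay above the rim.
- timer (a joint): Angle of the timer knob in rad: 0 is off, grows as the knob is turned clockwise seen from above, hard end stop at 4.7 (full time). Starts at 2.0 to 3.0. Stays where it is left; light friction, about 0.05 N m.
- timer_grip (a point): On the knob's vertical axis at gripping height, 157 mm above the bench, 155 mm from the well's centre towards the dryer's -x; turns with the knob. Black bar grip along its own x, 53 x 14 mm, 32 mm tall, top at 164 mm, on a 56 mm disc; the white mark on top points to its -x (the dryer's -x at angle 0). White base 80 mm wide with scale; the mark meets the red scale mark at the end stop.
- watch: Bystander: steel watch on a grey cushion, 75 x 60 mm, 63 mm high; origin at the centre of its underside.
- bottle: Bystander: amber bottle, 54 mm diameter, 130 mm high; origin at the centre of its underside.
- jar: Bystander: glass jar with metal cap, 70 mm diameter, 80 mm high; origin at the centre of its underside.

How it is judged:
On the way, in this order (a step that is already met when the one before it is completed fails the run):
1. the basket stands on the floor of the dryer's well, let go (z of basket in the frame of well below 0.006 m and horizontal distance between basket and well below 0.015 m and angle between basket's own z axis and vertical below 0.08 rad and contact force between the fingers and basket below 0.3 N), for 0.3 s.
2. the timer knob is at its clockwise end stop (value of joint timer above 4.58 rad), for 0.2 s.
At the end, for the whole second after the job is handed in: The basket stands flat on the floor of the dryer's well (underside within 6 mm of the floor, within 15 mm of the well's centre, tilted under 0.08 rad) and is at rest; the timer knob is at rest within 0.12 rad of its clockwise end stop (above 4.58 rad) (z of basket in the frame of well below 0.006 m and horizontal distance between basket and well below 0.015 m and angle between basket's own z axis and vertical below 0.08 rad and value of joint timer above 4.58 rad and linear speed of basket below 0.02 m/s and velocity of joint timer below 0.1 rad/s); the robot touches nothing.
It fails at once if the basket is tipped by more than 0.45 rad (angle between basket's own z axis and vertical above 0.45 rad).
It fails at once if the basket is dropped into the well (faster than 0.4 m/s below the rim) (horizontal distance between basket and well below 0.04 m and z of basket in the frame of well below 0.045 m and linear speed of basket above 0.4 m/s).
It fails at once if the glass shelf is knocked by the robot or the basket with over 12 N (contact force between any of the arm, the fingers, basket and shelf above 12 N).
It fails at once if the watch, the bottle or the jar is moved more than 30 mm or toppled ((distance of watch from where it was at the start of the episode above 0.03 m or angle between watch's own z axis and vertical above 0.4 rad) or (distance of bottle from where it was at the start of the episode above 0.03 m or angle between bottle's own z axis and vertical above 0.4 rad) or (distance of jar from where it was at the start of the episode above 0.03 m or angle between jar's own z axis and vertical above 0.4 rad)).
It also fails if it takes over 72 s, if anything falls off the work surface, if the arm or the gripper's body presses on something with over 40 N, if the wrist force passes 120 N, or if a joint passes its speed limit or range.

## Working session

There is one attempt and no reset: what is moved stays moved. The work goes in short steps, Python scripts to look and compute and a tool call to move; the robot and the scene stay as the last step left them, time stands still between calls to the robot, and variables do not carry over. Pictures are saved under pics/ and viewed, at most 10 in all, crops included, and the job is handed in when it is done.

Besides the shell and the picture viewer there is one more tool, called after "Request:" as name([rows], argument=value, ...), one row to a line, values as JSON. drive_tool: Moves the arm, as the interface text tells. Its arguments: {"type":"object","properties":{"deltas":{"type":"array"},"grip_force":{"type":"number"}},"required":["deltas"]}

```bash
mkdir -p pics; ls
python3 - <<'E'
from station import bot, optics
import cv2,numpy as np
o=bot.get_obs(); print(o['t'],o['eef_pos'],o['tool_rot'],o['gripper_width'])
for n in ("scene","top"):
    im=optics.read_camera(n); cv2.imwrite(f"pics/{n}0.png",im)
    m=optics.camera_model(n); print(n,{k:(np.round(v,4).tolist()) for k,v in m.items()})
E
```

```text
pics
0.0 [0.18174249 0.6495729  0.30292075] [-4.94840123e-05  1.35957742e-01  9.90714198e-01 -9.31925426e-04] 1.0029885091828081
scene {'fx': 390.211, 'fy': 390.211, 'cx': 323.4183, 'cy': 203.8269, 'cam_to_world': [[0.4477, -0.6705, 0.5916, 1.2631], [0.894, 0.322, -0.3116, -0.3915], [0.0185, 0.6684, 0.7436, 1.0514], [0.0, 0.0, 0.0, 1.0]]}
top {'fx': 474.7454, 'fy': 474.7454, 'cx': 328.081, 'cy': 197.7103, 'cam_to_world': [[0.0043, 0.9974, -0.0721, 0.4425], [-1.0, 0.0048, 0.0059, 0.0226], [0.0062, 0.0721, 0.9974, 1.5958], [0.0, 0.0, 0.0, 1.0]]}
```

View pics/top0.png

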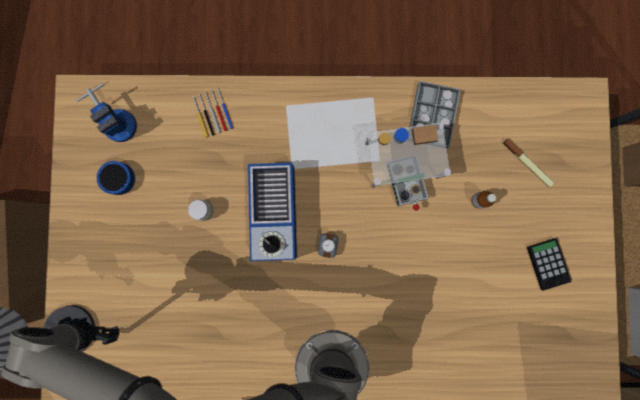

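View pics/scene0.png

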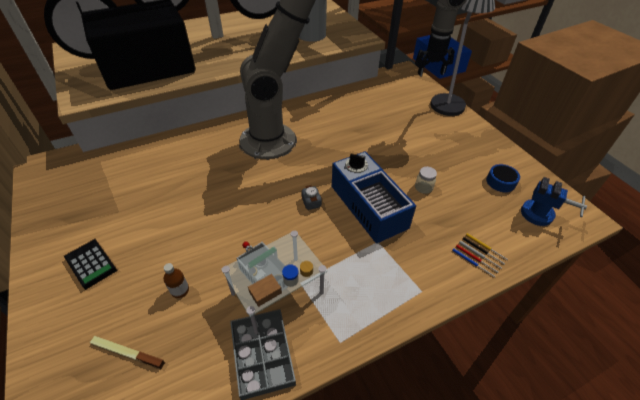

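The top view shows the dryer at cols 249–296, rows 163–261, with its knob near (272,244). The red ball is near (416,207) and the shelf's front corners are near (375,185) and (449,176). The watch is at (329,243), the jar at (200,210) and the bottle at (484,199). The scene view shows the ball near (247,245) and the dryer near (372,197).

```bash
cat > h.py <<'E'
import numpy as np, cv2
from scipy.spatial.transform import Rotation as R
from station import bot, optics
def ray(m,uv):
    T=np.array(m['cam_to_world']); 
    d=np.array([(uv[0]-m['cx'])/m['fx'],-(uv[1]-m['cy'])/m['fy'],-1.])
    return T[:3,3],T[:3,:3]@d
def onplane(m,uv,z):
    c,d=ray(m,uv); return c+d*(z-c[2])/d[2]
def tri(obs):  # [(m,uv),...] -> point, residual
    A=np.zeros((3,3));b=np.zeros(3);L=[]
    for m,uv in obs:
        c,d=ray(m,uv);d=d/np.linalg.norm(d);P=np.eye(3)-np.outer(d,d);A+=P;b+=P@c;L.append((c,P))
    x=np.linalg.solve(A,b); return x,max(np.linalg.norm(P@(x-c)) for c,P in L)
def proj(m,p):
    T=np.array(m['cam_to_world']);q=T[:3,:3].T@(np.array(p)-T[:3,3])
    return np.array([m['cx']+m['fx']*q[0]/-q[2],m['cy']+m['fy']*q[1]/q[2]])
def rot(o): return R.from_quat(np.roll(o['tool_rot'],-1))
def down(yaw): # tool pointing down, closing line (tool y) at world angle yaw
    y=np.array([np.cos(yaw),np.sin(yaw),0]);z=np.array([0,0,-1.]);return R.from_matrix(np.c_[np.cross(y,z),y,z])
def move(p,yaw,o=None):  # nearest of the two half turns
    o=o or bot.get_obs(); r=rot(o)
    c=[(r.inv()*down(yaw+k*np.pi)).as_rotvec() for k in(0,1)]
    print('offset',np.round(r.inv().apply(np.array(p)-o['eef_pos']),4),'angular opts',[np.round(a/(np.pi/4),3).tolist() for a in c])
def blobs(im,lo,hi,amin=15,roi=None):
    hsv=cv2.cvtColor(im,cv2.COLOR_BGR2HSV);k=cv2.inRange(hsv,np.array(lo),np.array(hi))
    if roi: z=np.zeros_like(k);x0,y0,x1,y1=roi;z[y0:y1,x0:x1]=k[y0:y1,x0:x1];k=z
    n,l,s,c=cv2.connectedComponentsWithStats(k);return k,[(np.round(c[i],1).tolist(),int(s[i,4]),s[i,:4].tolist()) for i in range(1,n) if s[i,4]>=amin]
E
python3 - <<'E'
from h import *
t=cv2.imread('pics/top0.png');s=cv2.imread('pics/scene0.png')
mt,ms=optics.camera_model('top'),optics.camera_model('scene')
for n,im,roi in(('t',t,(400,195,435,225)),('s',s,(225,230,265,260))):
    for lo in((0,130,80),(170,130,80)):
        print(n,'red',blobs(im,lo,(6 if lo[0]==0 else 180,255,255),4,roi)[1])
    
k,b=blobs(t,(100,120,40),(125,255,255),300,(230,140,310,280));print('blue',b)
pts=np.argwhere(k)[:,::-1].astype(np.float32)
# dryer's rim outline
r=cv2.minAreaRect(pts);print(r)
for c in cv2.boxPoints(r): print(c,onplane(mt,c,.12).round(3))
top=cv2.resize(t[130:270,230:500],None,fx=2.9,fy=2.9,interpolation=cv2.INTER_CUBIC)
cv2.imwrite('pics/topc.png',top)
o=bot.get_obs();mw=optics.camera_model('wrist');print(np.round(np.linalg.inv(np.r_[np.c_[rot(o).as_matrix(),o['eef_pos']],[[0,0,0,1]]])@np.array(mw['cam_to_world']),3),mw['fx'])
E
```

```text
t red [([415.5, 207.0], 26, [413, 205, 6, 5])]
t red []
s red [([245.3, 244.0], 26, [243, 242, 6, 5])]
s red []
blue [([279.3, 205.2], 518, [248, 163, 48, 96])]
((271.7676086425781, 211.30941772460938), (96.45547485351562, 45.59791946411133), 88.75463104248047)
[247.92584 163.5886 ] [0.655 0.265 0.12 ]
[293.513   162.59756] [0.659 0.123 0.12 ]
[295.60938 259.03024] [0.359 0.113 0.12 ]
[250.02222 260.02127] [0.355 0.254 0.12 ]
[[-0.001  0.956  0.293  0.074]
 [ 1.     0.001 -0.     0.   ]
 [-0.001  0.293 -0.956 -0.07 ]
 [ 0.     0.     0.     1.   ]] 299.23277362507446
```

View pics/topc.png

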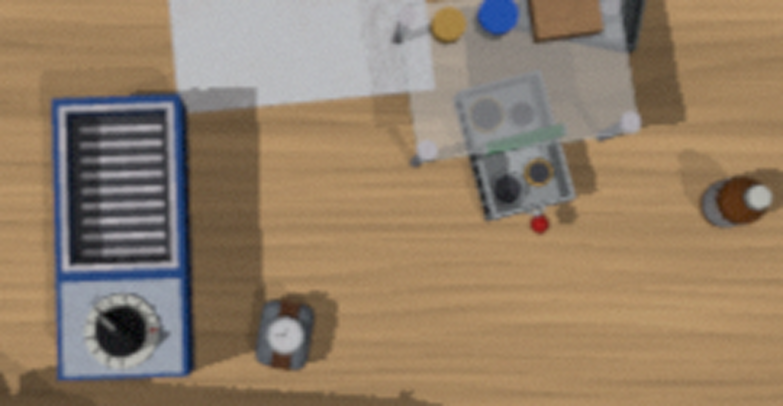

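The crop shows the glass's front post caps at full-image (377,182) and (448,172). The bar's middle is near (411,178), just under the glass edge. The knob is near (271,244), with its white mark pointing up-left at about 2.25 rad and the red end mark on the right.

Run:
```python
from h import *
mt,ms=optics.camera_model('top'),optics.camera_model('scene')
ball,e=tri([(mt,(415.5,207)),(ms,(245.3,244))]);print('ball',ball.round(4),e)
g=lambda x,y:(230+x/2.9,130+y/2.9)
a,b=onplane(mt,g(427,150),.132),onplane(mt,g(631,122),.132);print('posts',a.round(3),b.round(3))
bar=onplane(mt,g(525,138),.102);print('bar',bar.round(3), 'dir ball->bar deg',np.degrees(np.arctan2(*(bar-ball)[1::-1])))
for q,p in(('bl',(485,217)),('br',(573,192))):print(q,onplane(mt,g(*p),.06).round(3))
print('watch',onplane(mt,g(285,335),.06).round(3))
move([.5,.19,.33],0.2)
```

```text
ball [ 0.524  -0.2702  0.0653] 0.001205139723301604
posts [ 0.599 -0.138  0.132] [ 0.63  -0.357  0.132]
bar [ 0.616 -0.249  0.102] dir ball->bar deg 13.173439752425196
bl [ 0.532 -0.211  0.06 ]
br [ 0.56 -0.31  0.06]
watch [0.399 0.012 0.06 ]
offset [-0.4303 -0.357  -0.0263] angular opts [[-0.002, 0.001, 1.398], [-0.001, -0.002, -2.602]]
```

Request:
drive_tool([
  {"gripper": 0, "offset": [-0.43, -0.357, -0.026], "angular": [0, 0, 0.95]},
  {"gripper": 0, "offset": [-0.43, -0.357, -0.026], "angular": [0, 0, 0.95]},
  {"gripper": 0, "offset": [-0.43, -0.357, -0.026], "angular": [0, 0, 0.95]},
  {"gripper": 0, "offset": [-0.43, -0.357, -0.026], "angular": [0, 0, 0.95]},
  {"gripper": 0, "offset": [-0.43, -0.357, -0.026], "angular": [0, 0, 0.95]},
])

```text
t: 0.6
eef_pos: [0.3247, 0.4426, 0.3153]
tool_rot: [-0.0, 0.49, 0.872, -0.0]
contact_force: [0.9, -0.0, 0.2]
gripper_width: 1.002
grasp_force: 0.0
```

```bash
python3 -c "
from h import *
o=bot.get_obs();print(o['t'],o['eef_pos'],o['q'].round(3) if hasattr(o['q'],'round') else o['q'])
move([.5,.19,.33],0.2)"
```

```text
0.6 [0.32467228 0.44264838 0.31534408] [-1.246  0.259  0.234  1.859 -0.07   1.031 -0.438]
offset [-0.307   0.0187 -0.0146] angular opts [[-0.001, 0.0, 0.44], [-0.0, -0.001, -3.56]]
```

Request:
drive_tool([
  {"gripper": 0, "offset": [-0.307, 0.019, -0.015], "angular": [0, 0, 0.44]},
  {"gripper": 0, "offset": [-0.307, 0.019, -0.015], "angular": [0, 0, 0.44]},
  {"gripper": 0, "offset": [-0.307, 0.019, -0.015], "angular": [0, 0, 0.44]},
  {"gripper": 0, "offset": [-0.307, 0.019, -0.015], "angular": [0, 0, 0.44]},
  {"gripper": 0, "offset": [-0.307, 0.019, -0.015], "angular": [0, 0, 0.44]},
])

```text
t: 1.1
eef_pos: [0.4683, 0.2387, 0.3277]
tool_rot: [-0.0, 0.63, 0.776, -0.0]
contact_force: [1.2, 0.9, 0.9]
gripper_width: 0.999
grasp_force: 0.0
```

Request:
drive_tool([
  {"gripper": 0, "offset": [-0.05, 0.022, 0], "angular": [0, 0, 0]},
  {"gripper": 0, "offset": [-0.05, 0.022, 0], "angular": [0, 0, 0]},
  {"gripper": 0, "offset": [-0.05, 0.022, 0], "angular": [0, 0, 0]},
])

```text
t: 1.4
eef_pos: [0.5001, 0.1944, 0.3275]
tool_rot: [0.0, 0.632, 0.775, -0.0]
contact_force: [0.1, 0.5, -0.4]
gripper_width: 1.002
grasp_force: 0.0
```

```bash
cat > dry.py <<'E'
from h import *
import sys,pickle
m=optics.camera_model('wrist');im=optics.read_camera('wrist')
n=sys.argv[1];cv2.imwrite(f'pics/{n}.png',im);pickle.dump(m,open(f'pics/{n}.pkl','wb'))
o=bot.get_obs();print(o['t'],o['eef_pos'])
k,b=blobs(im,(100,120,40),(125,255,255),200);print('blue',b)
E
python3 dry.py w1
```

```text
1.45 [0.49918429 0.19619217 0.32733483]
blue [([607.4, 93.5], 440, [575, 86, 65, 16]), ([333.1, 171.8], 6320, [169, 91, 333, 187]), ([407.9, 224.7], 3917, [292, 158, 189, 105])]
```

View pics/w1.png

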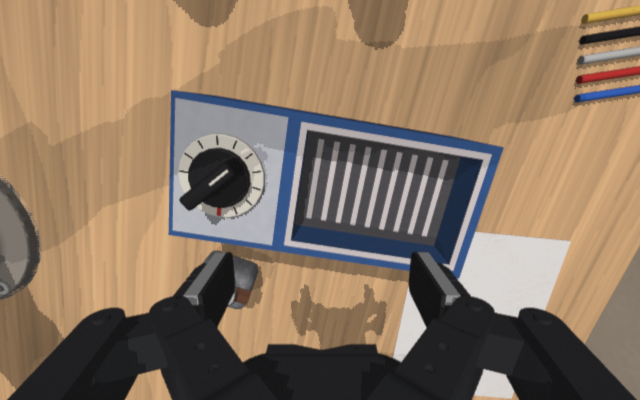

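The wrist view shows the dryer's outer rim corners at (172,91), (502,148), (460,278) and (169,234). The knob is centred near (218,178) with its bar running from (180,203) to (248,160). The white mark points right/up, and the red end mark is at (219,212).

```bash
cat > dryfit.py <<'E'
from h import *
import pickle,sys
m=pickle.load(open('pics/w1.pkl','rb'));mt=optics.camera_model('top')
im=cv2.imread('pics/w1.png')
k,_=blobs(im,(100,120,40),(125,255,255),200,(150,80,520,290))
gray=cv2.inRange(im,(120,110,100),(255,255,255))
# outline edges: fit lines to extreme blue pixels, in columns / rows away from corners
def line(pts): 
    vx,vy,x,y=cv2.fitLine(np.float32(pts),cv2.DIST_HUBER,0,.01,.01).ravel();return np.cross([x,y,1],[x+vx,y+vy,1])
top=[(c,np.flatnonzero(k[:,c])[0]) for c in range(185,490,3)]
left=[(np.flatnonzero(k[r,:])[0],r) for r in range(100,228,3)]
right=[(np.flatnonzero(k[r,:])[-1]+1,r) for r in range(155,255,3)]
bot_=[(c,np.flatnonzero(k[:,c])[-1]+1) for c in list(range(180,200,2))+list(range(262,400,3))]
L=[line(x) for x in(top,right,bot_,left)]
C=[]
for i in range(4):
    p=np.cross(L[i],L[(i+1)%4]);C.append(p[:2]/p[2])
print(np.round(C,1).tolist())
P=np.array([onplane(m,c,.12) for c in C]);print(P.round(4).tolist())
print('sides',[round(float(np.linalg.norm(P[i]-P[i-1])),4) for i in range(4)])
# P: 0 far-left(+x,+y) 1 far-right 2 near-right 3 near-left
tc=[(247.9,163.6),(293.5,162.6),(295.6,259),(250,260)]
for i in range(4): 
    x,e=tri([(m,C[i]),(mt,tc[i])]);print('tri z',x.round(3),round(e,4))
ctr=P.mean(0);d=(P[0]+P[1]-P[2]-P[3]);d/=np.linalg.norm(d);yaw=np.arctan2(d[1],d[0])
w=ctr+d*.0535;kn=w-d*.155
print('yaw',yaw,'well',w.round(4),'knob',kn.round(4),'proj knob grip top',proj(m,[*kn[:2],.164]),'top view',proj(mt,[*kn[:2],.164]))
# knob mark
a,b=onplane(m,(210,185),.164),onplane(m,(228,171),.164);v=b-a;ang=np.arctan2(v[1],v[0])
print('knob angle',((yaw+np.pi)-ang)%(2*np.pi),'mark world yaw',ang)
E
python3 dryfit.py
```

```text
[[502.7, 146.9], [459.0, 278.0], [169.5, 234.4], [171.9, 89.4]]
[[0.6559, 0.2677, 0.12], [0.662, 0.1292, 0.12], [0.3609, 0.1186, 0.12], [0.3554, 0.257, 0.12]]
sides [0.3007, 0.1386, 0.3013, 0.1385]
tri z [0.656 0.267 0.12 ] 0.0013
tri z [0.662 0.125 0.115] 0.0033
tri z [0.358 0.114 0.112] 0.0007
tri z [0.355 0.256 0.117] 0.0014
yaw 0.035399890794589446 well [0.562 0.195 0.12 ] knob [0.4071 0.1896 0.12  ] proj knob grip top [205.92928178 187.25676978] top view [269.41585222 243.60736722]
knob angle 2.3405719110407652 mark world yaw 0.8364206333436177
```

Request:
drive_tool([
  {"gripper": 0, "offset": [-0.46, -0.102, 0.057], "angular": [0, 0, 0.955]},
  {"gripper": 0, "offset": [-0.46, -0.102, 0.057], "angular": [0, 0, 0.955]},
  {"gripper": 0, "offset": [-0.46, -0.102, 0.057], "angular": [0, 0, 0.955]},
  {"gripper": 0, "offset": [-0.46, -0.102, 0.057], "angular": [0, 0, 0.955]},
  {"gripper": 0, "offset": [-0.46, -0.102, 0.057], "angular": [0, 0, 0.955]},
])

```text
t: 1.95
eef_pos: [0.4961, -0.0513, 0.2974]
tool_rot: [-0.001, 0.871, 0.491, 0.0]
contact_force: [0.9, 0.6, 0.4]
gripper_width: 0.996
grasp_force: 0.0
```

```bash
python3 -c "
from h import *
o=bot.get_obs();print(o['t'],o['eef_pos'],o['q'])
move([.485,-.279,.27],np.radians(-77))"
```

```text
1.95 [ 0.49612823 -0.05134411  0.29739323] [-0.62614013  0.22281795  0.70805601  2.01113076 -0.17697158  0.96743764
 -0.37469065]
offset [-0.2004  0.1086  0.0271] angular opts [[-0.001, -0.001, 1.017], [0.001, -0.002, -2.983]]
```

Request:
drive_tool([
  {"gripper": 0, "offset": [-0.2, 0.109, 0.027], "angular": [0, 0, 1.0]},
  {"gripper": 0, "offset": [-0.2, 0.109, 0.027], "angular": [0, 0, 1.0]},
  {"gripper": 0, "offset": [-0.2, 0.109, 0.027], "angular": [0, 0, 1.0]},
  {"gripper": 0, "offset": [-0.2, 0.109, 0.027], "angular": [0, 0, 1.0]},
  {"gripper": 0, "offset": [-0.2, 0.109, 0.027], "angular": [0, 0, 1.0]},
])

```text
t: 2.45
eef_pos: [0.4862, -0.2811, 0.2702]
tool_rot: [0.0, 0.991, 0.135, -0.0]
contact_force: [0.4, 0.1, 0.3]
gripper_width: 1.0
grasp_force: 0.0
```

Request:
drive_tool([
  {"gripper": 0, "offset": [0, 0, 0], "angular": [0, 0, 0.03]},
  {"gripper": 0, "offset": [0, 0, 0], "angular": [0, 0, 0.03]},
])

```text
t: 2.65
eef_pos: [0.4869, -0.2779, 0.2699]
tool_rot: [-0.001, 0.992, 0.128, -0.001]
contact_force: [-0.9, 0.8, -0.2]
gripper_width: 1.002
grasp_force: 0.0
```

```bash
python3 dry.py w2;  python3 - <<'E'
from h import *;import pickle
m=pickle.load(open('pics/w2.pkl','rb'));im=cv2.imread('pics/w2.png');mt=optics.camera_model('top')
print(bot.get_obs()['q'].round(2))
print('expect ball px',proj(m,[.524,-.27,.065]),'bar',proj(m,[.616,-.249,.102]))
print('red',blobs(im,(0,130,60),(6,255,255),40)[1],blobs(im,(174,130,60),(180,255,255),40)[1])
print('green',blobs(im,(45,50,40),(90,255,255),100)[1])
E
```

```text
2.7 [ 0.48723743 -0.27722949  0.27005034]
blue []
[-0.27  0.44  0.89  1.91 -0.41  0.98 -0.5 ]
expect ball px [323.65211201 151.28032595] bar [328.34681864  23.90758216]
red [([323.0, 149.1], 402, [312, 139, 23, 22])] []
green [([289.6, 30.3], 559, [257, 23, 79, 12]), ([615.6, 327.6], 679, [591, 320, 49, 16])]
```

View pics/w2.png

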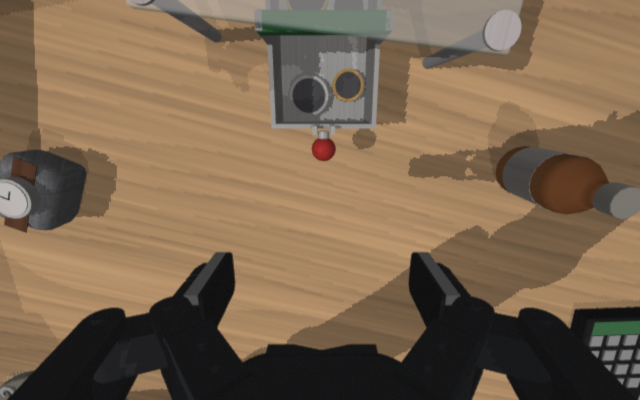

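The wrist view shows the ball at (323,149), the basket's front wall level along row 127 (cols 272–378), and the green bar at cols 257–390, row 22. The basket is aligned with the tool, and the bottle and watch are well clear.

Run:
```python
from h import *;import pickle
m=pickle.load(open('pics/w2.pkl','rb'));mt,ms=optics.camera_model('top'),optics.camera_model('scene')
b,e=tri([(m,(323,149.5)),(mt,(415.5,207)),(ms,(245.3,244))]);print('ball',b.round(4),e, onplane(m,(323,149.5),.065).round(4))
a,c=onplane(m,(272,127),.06),onplane(m,(378,126),.06);print('wall',a,c,'yaw',np.degrees(np.arctan2(*(a-c)[1::-1])))
bar=onplane(m,(323,22),.105);print('bar',bar.round(4),'dir',np.degrees(np.arctan2(*(bar-b)[1::-1])))
o=bot.get_obs();move([b[0],b[1],.2],np.radians(-76),o);move([b[0],b[1],.119],np.radians(-76),o)
```

```text
ball [ 0.5246 -0.2698  0.0657] 0.0017452129662262562 [ 0.5254 -0.269   0.065 ]
wall [ 0.53275312 -0.21916031  0.06      ] [ 0.55792237 -0.31212019  0.06      ] yaw 105.14983322954608
bar [ 0.6155 -0.2452  0.105 ] dir 15.133361935756971
offset [0.0381 0.0025 0.07  ] angular opts [[-0.002, 0.001, 0.018], [-0.001, -0.003, -3.982]]
offset [0.0381 0.0026 0.151 ] angular opts [[-0.002, 0.001, 0.018], [-0.001, -0.003, -3.982]]
```

Request:
drive_tool([
  {"gripper": 0, "offset": [0.038, 0.002, 0.06], "angular": [0, 0, 0]},
  {"gripper": 0, "offset": [0.038, 0.002, 0.09], "angular": [0, 0, 0]},
  {"gripper": 0, "offset": [0.038, 0.002, 0.125], "angular": [0, 0, 0]},
  {"gripper": 0, "offset": [0.038, 0.002, 0.151], "angular": [0, 0, 0]},
  {"gripper": 0, "offset": [0.038, 0.002, 0.151], "angular": [0, 0, 0]},
])

```text
t: 3.2
eef_pos: [0.5228, -0.2679, 0.1164]
tool_rot: [-0.002, 0.992, 0.129, -0.003]
contact_force: [-0.2, -0.2, -0.1]
gripper_width: 0.994
grasp_force: 0.0
```

Request:
drive_tool([
  {"gripper": 255, "offset": [0, 0, 0], "angular": [0, 0, 0]},
  {"gripper": 255, "offset": [0, 0, 0], "angular": [0, 0, 0]},
  {"gripper": 255, "offset": [0, 0, 0], "angular": [0, 0, 0]},
  {"gripper": 255, "offset": [0, 0, 0], "angular": [0, 0, 0]},
  {"gripper": 255, "offset": [0, 0, 0], "angular": [0, 0, 0]},
], grip_force=40)

```text
t: 3.7
eef_pos: [0.5241, -0.272, 0.1205]
tool_rot: [0.0, 0.992, 0.127, 0.001]
contact_force: [-0.0, 0.3, 2.7]
gripper_width: 0.229
grasp_force: 38.9
```

Request:
drive_tool([
  {"gripper": 255, "offset": [0, 0, 0], "angular": [0, 0, 0]},
  {"gripper": 255, "offset": [0, 0, 0], "angular": [0, 0, 0]},
  {"gripper": 255, "offset": [0, 0, 0], "angular": [0, 0, 0]},
])

```text
t: 4.0
eef_pos: [0.5241, -0.272, 0.12]
tool_rot: [0.0, 0.992, 0.126, 0.0]
contact_force: [1.6, 1.4, 5.2]
gripper_width: 0.226
grasp_force: 39.0
```

Request:
drive_tool([
  {"gripper": 255, "offset": [-0.005, 0, 0], "angular": [0, 0, 0]},
  {"gripper": 255, "offset": [-0.015, 0, 0], "angular": [0, 0, 0]},
  {"gripper": 255, "offset": [-0.03, 0, 0], "angular": [0, 0, 0]},
  {"gripper": 255, "offset": [-0.045, 0, 0], "angular": [0, 0, 0]},
  {"gripper": 255, "offset": [-0.06, 0, 0], "angular": [0, 0, 0]},
])

```text
t: 4.5
eef_pos: [0.464, -0.2876, 0.1197]
tool_rot: [0.0, 0.992, 0.126, -0.0]
contact_force: [3.7, 0.5, 3.8]
gripper_width: 0.227
grasp_force: 39.0
```

Request:
drive_tool([
  {"gripper": 255, "offset": [-0.015, 0, 0], "angular": [0, 0, 0]},
  {"gripper": 255, "offset": [-0.03, 0, 0], "angular": [0, 0, 0]},
  {"gripper": 255, "offset": [-0.045, 0, 0], "angular": [0, 0, 0]},
  {"gripper": 255, "offset": [-0.055, 0, 0], "angular": [0, 0, 0]},
  {"gripper": 255, "offset": [-0.06, 0, 0], "angular": [0, 0, 0]},
])

```text
t: 5.0
eef_pos: [0.4061, -0.3025, 0.1197]
tool_rot: [-0.0, 0.992, 0.126, -0.0]
contact_force: [2.9, 1.7, 3.2]
gripper_width: 0.23
grasp_force: 39.0
```

Run:
```python
from h import *
t=optics.read_camera('top');cv2.imwrite('pics/top1.png',t);mt=optics.camera_model('top')
o=bot.get_obs();print(o['eef_pos'],o['gripper_width'],o['contact_force'],o['q'].round(2))
print(blobs(t,(40,50,30),(95,255,255),20,(380,150,460,260))[1])
```

```text
[ 0.40582332 -0.30255016  0.11969197] 0.2277275658680211 [ 0.95467688 -0.66959952  5.15699281] [-0.02  0.58  0.69  2.13 -0.62  0.64 -0.21]
[([420.8, 215.6], 146, [407, 210, 29, 12])]
```

Request:
drive_tool([
  {"gripper": 0, "offset": [0, 0, 0], "angular": [0, 0, 0]},
  {"gripper": 0, "offset": [0, 0, 0], "angular": [0, 0, 0]},
  {"gripper": 0, "offset": [0, 0, 0], "angular": [0, 0, 0]},
  {"gripper": 0, "offset": [0, 0, 0], "angular": [0, 0, 0]},
  {"gripper": 0, "offset": [0, 0, -0.02], "angular": [0, 0, 0]},
])

```text
t: 5.55
eef_pos: [0.4064, -0.3012, 0.1382]
tool_rot: [-0.001, 0.992, 0.127, -0.002]
contact_force: [-0.4, -0.6, 0.0]
gripper_width: 1.001
grasp_force: 0.0
```

Request:
drive_tool([
  {"gripper": 0, "offset": [0, 0, -0.05], "angular": [0, 0, 0]},
  {"gripper": 0, "offset": [0, 0, -0.1], "angular": [0, 0, 0]},
  {"gripper": 0, "offset": [0, 0, -0.14], "angular": [0, 0, 0]},
  {"gripper": 0, "offset": [0.04, 0, -0.16], "angular": [0, 0, -0.19]},
  {"gripper": 0, "offset": [0.08, 0, -0.16], "angular": [0, 0, -0.38]},
])

```text
t: 6.05
eef_pos: [0.4866, -0.283, 0.3034]
tool_rot: [0.002, 0.962, 0.275, 0.003]
contact_force: [1.3, 0.0, -0.6]
gripper_width: 1.002
grasp_force: 0.0
```

Run:
```python
from h import *
mt=optics.camera_model('top');b=onplane(mt,(420.8,215.6),.106);print(b)
o=bot.get_obs();print(o['t'],o['eef_pos'],o['q'].round(2));move([b[0],b[1],.28],np.radians(15),o)
```

```text
[ 0.4952943  -0.27775867  0.106     ]
6.05 [ 0.48655495 -0.28295729  0.3033976 ] [-0.24  0.38  0.85  1.87 -0.34  1.03 -0.27]
offset [0.0101 0.0001 0.0234] angular opts [[0.009, -0.001, -1.625], [-0.002, -0.009, 2.375]]
```

Request:
drive_tool([
  {"gripper": 0, "offset": [0.01, 0, 0.0], "angular": [0, 0, -0.95]},
  {"gripper": 0, "offset": [0.01, 0, 0.0], "angular": [0, 0, -0.95]},
  {"gripper": 0, "offset": [0.01, 0, 0], "angular": [0, 0, -0.95]},
  {"gripper": 0, "offset": [0.01, 0, 0], "angular": [0, 0, -0.95]},
  {"gripper": 0, "offset": [0.01, 0, 0], "angular": [0, 0, -0.95]},
])

```text
t: 6.55
eef_pos: [0.4932, -0.2767, 0.2994]
tool_rot: [-0.0, 0.795, 0.607, -0.0]
contact_force: [-0.0, -0.2, 0.3]
gripper_width: 0.999
grasp_force: 0.0
```

Request:
drive_tool([
  {"gripper": 0, "offset": [0, 0, 0], "angular": [0, 0, -0.67]},
  {"gripper": 0, "offset": [0, 0, 0], "angular": [0, 0, -0.67]},
  {"gripper": 0, "offset": [0, 0, 0], "angular": [0, 0, -0.67]},
  {"gripper": 0, "offset": [0, 0, 0], "angular": [0, 0, -0.67]},
  {"gripper": 0, "offset": [0, 0, 0], "angular": [0, 0, -0.67]},
])

```text
t: 7.05
eef_pos: [0.4932, -0.2768, 0.2994]
tool_rot: [-0.0, 0.612, 0.791, -0.0]
contact_force: [-0.4, 0.1, 0.3]
gripper_width: 0.999
grasp_force: 0.0
```

```bash
python3 dry.py w3;  python3 - <<'E'
from h import *;import pickle
m=pickle.load(open('pics/w3.pkl','rb'));im=cv2.imread('pics/w3.png');mt=optics.camera_model('top')
print(bot.get_obs()['q'].round(2))
k,b=blobs(im,(45,50,40),(95,255,255),100);print('green',b)
x,y,w,h=max(b,key=lambda z:z[1])[2];k2=np.zeros_like(k);k2[y:y+h,x:x+w]=k[y:y+h,x:x+w]
r=cv2.minAreaRect(np.argwhere(k2)[:,::-1].astype(np.float32));print(r)
c,e=tri([(m,r[0]),(mt,(420.8,215.6))]);print('bar',c.round(4),e,onplane(m,r[0],.108).round(4))
B=cv2.boxPoints(r);P=np.array([onplane(m,q,.108) for q in B]);d=max((P[1]-P[0],P[2]-P[1]),key=np.linalg.norm);print('len',np.linalg.norm(d),'yaw',np.degrees(np.arctan2(d[1],d[0])))
E
```

```text
7.1 [ 0.49320269 -0.27683549  0.29943032]
blue []
[-0.03  0.33  0.55  1.85 -0.2   1.01  0.85]
green [([329.0, 191.1], 1391, [321, 144, 16, 97])]
((328.4999694824219, 191.99996948242188), (95.99998474121094, 14.999998092651367), 90.0)
bar [ 0.4975 -0.2752  0.1076] 0.003143694245474462 [ 0.4996 -0.2728  0.108 ]
len 0.09032154589907732 yaw -74.68791850410535
```

View pics/w3.png

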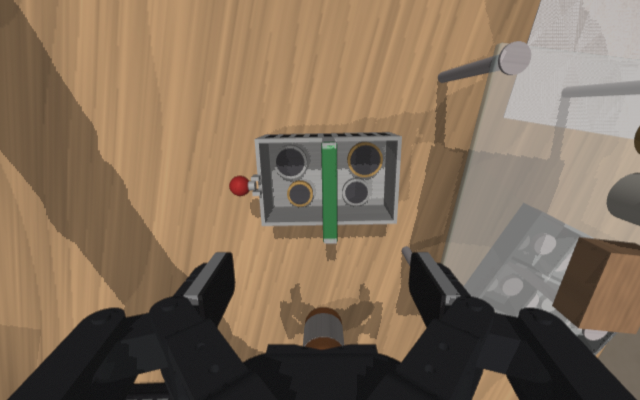

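The wrist view shows the basket upright and clear of the glass. The bar is at col 328, rows 144–241, and the ball is at (239,186), still level.

Request:
drive_tool([
  {"gripper": 0, "offset": [0.001, 0.006, 0.04], "angular": [0, 0, -0.018]},
  {"gripper": 0, "offset": [0.001, 0.006, 0.08], "angular": [0, 0, -0.018]},
  {"gripper": 0, "offset": [0.001, 0.006, 0.115], "angular": [0, 0, -0.018]},
  {"gripper": 0, "offset": [0.001, 0.006, 0.143], "angular": [0, 0, -0.018]},
  {"gripper": 0, "offset": [0.001, 0.006, 0.143], "angular": [0, 0, -0.018]},
])

```text
t: 7.6
eef_pos: [0.4969, -0.273, 0.1531]
tool_rot: [-0.004, 0.607, 0.795, -0.001]
contact_force: [0.3, 1.0, -0.3]
gripper_width: 1.002
grasp_force: 0.0
```

Request:
drive_tool([
  {"gripper": 255, "offset": [0, 0, 0], "angular": [0, 0, 0]},
  {"gripper": 255, "offset": [0, 0, 0], "angular": [0, 0, 0]},
  {"gripper": 255, "offset": [0, 0, 0], "angular": [0, 0, 0]},
  {"gripper": 255, "offset": [0, 0, 0], "angular": [0, 0, 0]},
  {"gripper": 255, "offset": [0, 0, 0], "angular": [0, 0, 0]},
], grip_force=80)

```text
t: 8.1
eef_pos: [0.4995, -0.2745, 0.1575]
tool_rot: [0.001, 0.606, 0.795, 0.0]
contact_force: [0.3, -1.1, 10.0]
gripper_width: 0.146
grasp_force: 61.0
```

Request:
drive_tool([
  {"gripper": 255, "offset": [0, 0, 0], "angular": [0, 0, 0]},
  {"gripper": 255, "offset": [0, 0, 0], "angular": [0, 0, 0]},
  {"gripper": 255, "offset": [0, 0, 0], "angular": [0, 0, 0]},
  {"gripper": 255, "offset": [0, 0, 0], "angular": [0, 0, 0]},
])

```text
t: 8.5
eef_pos: [0.4995, -0.2745, 0.1575]
tool_rot: [0.001, 0.606, 0.795, 0.0]
contact_force: [-1.6, 0.7, 6.5]
gripper_width: 0.147
grasp_force: 78.4
```

Request:
drive_tool([
  {"gripper": 255, "offset": [0, 0, -0.005], "angular": [0, 0, 0]},
  {"gripper": 255, "offset": [0, 0, -0.015], "angular": [0, 0, 0]},
  {"gripper": 255, "offset": [0, 0, -0.025], "angular": [0, 0, 0]},
  {"gripper": 255, "offset": [0, 0, -0.03], "angular": [0, 0, 0]},
  {"gripper": 255, "offset": [0, 0, -0.03], "angular": [0, 0, 0]},
])

```text
t: 9.0
eef_pos: [0.4994, -0.2746, 0.1877]
tool_rot: [0.001, 0.606, 0.795, 0.0]
contact_force: [-0.0, -0.0, -2.7]
gripper_width: 0.145
grasp_force: 78.1
```

```bash
python3 dry.py w4
python3 - <<'E'
from h import *
o=bot.get_obs();print(o['q'].round(2),o['contact_force'],o['gripper_width'],o['grasp_force'])
print(o['tool_rot'])
E
```

```text
9.05 [ 0.49915288 -0.27437437  0.18713545]
blue []
[ 0.03  0.48  0.48  1.94 -0.31  0.79  0.94] [ 0.23456517 -0.09246655 -3.62295859] 0.14392240360188155 78.14252614974976
[4.07722718e-04 6.06390441e-01 7.95166922e-01 1.82029235e-04]
```

View pics/w4.png

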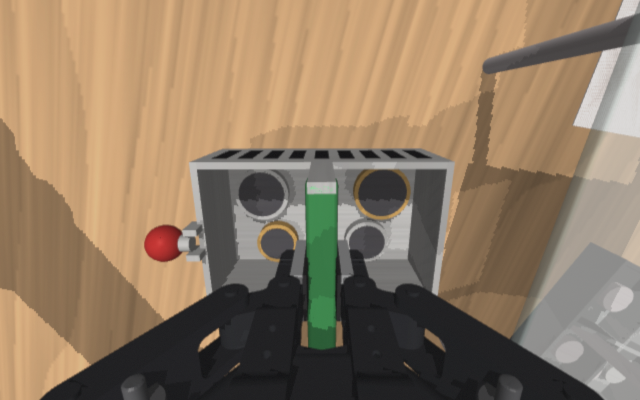

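The wrist view shows the basket lifted and level in the gripper. Its far wall edge is at row 162 (cols 192–452) and the bar is held at col 322.

Run:
```python
from h import *;import pickle
m=pickle.load(open('pics/w4.pkl','rb'));o=bot.get_obs();r=rot(o);zb=o['eef_pos'][2]-.1575
im=cv2.imread('pics/w4.png')
for uv in((192,162),(452,162),(196,168),(448,168),(306,183),(336,183)):
    z=zb+(.06 if uv[1]<170 else .108)
    print(uv,(r.inv().apply(onplane(m,uv,z)-o['eef_pos'])*1000).round(1))
print('cx',m['cx'],'zb',zb)
move([.5,-.274,.32],.2564,o)
```

```text
(192, 162) [ 45.3 -71.7  97.4]
(452, 162) [45.1 74.9 97.5]
(196, 168) [ 41.9 -69.9  97.4]
(448, 168) [41.7 73.1 97.5]
(306, 183) [44.8 -5.2 49.5]
(336, 183) [44.8  7.1 49.5]
cx 321.4223785569362 zb 0.02963545076420765
offset [ 1.000e-04  1.000e-03 -1.329e-01] angular opts [[0.001, 0.001, 0.014], [-0.001, 0.002, -3.986]]
```

Request:
drive_tool([
  {"gripper": 255, "offset": [0, 0, -0.02], "angular": [0, 0, 0]},
  {"gripper": 255, "offset": [0, 0, -0.05], "angular": [0, 0, 0]},
  {"gripper": 255, "offset": [0, 0, -0.08], "angular": [0, 0, 0]},
  {"gripper": 255, "offset": [0, 0, -0.11], "angular": [0, 0, 0]},
  {"gripper": 255, "offset": [0, 0, -0.13], "angular": [0, 0, 0]},
])

```text
t: 9.55
eef_pos: [0.4991, -0.2746, 0.3184]
tool_rot: [0.001, 0.607, 0.795, 0.0]
contact_force: [0.8, -0.8, -2.7]
gripper_width: 0.146
grasp_force: 78.4
```

Run:
```python
from h import *
o=bot.get_obs();print(o['eef_pos'],o['q'].round(2),o['gripper_width']);move([.562,.195,.315],.0354,o)
```

```text
[ 0.49908616 -0.27462304  0.31838322] [-0.05  0.32  0.56  1.83 -0.19  1.05  0.85] 0.1456456829696822
offset [0.4363 0.1848 0.0033] angular opts [[0.002, 0.001, 0.295], [-0.001, 0.002, -3.705]]
```

Request:
drive_tool([
  {"gripper": 255, "offset": [0.014, 0.006, 0], "angular": [0, 0, 0]},
  {"gripper": 255, "offset": [0.037, 0.015, 0], "angular": [0, 0, 0]},
  {"gripper": 255, "offset": [0.069, 0.029, 0], "angular": [0, 0, 0]},
  {"gripper": 255, "offset": [0.101, 0.043, 0], "angular": [0, 0, 0]},
  {"gripper": 255, "offset": [0.138, 0.058, 0], "angular": [0, 0, 0]},
])

```text
t: 10.05
eef_pos: [0.518, -0.1253, 0.3163]
tool_rot: [-0.0, 0.607, 0.795, -0.0]
contact_force: [0.2, 0.7, -4.1]
gripper_width: 0.147
grasp_force: 78.4
```

Request:
drive_tool([
  {"gripper": 255, "offset": [0.037, 0.015, 0], "angular": [0, 0, 0]},
  {"gripper": 255, "offset": [0.074, 0.031, 0], "angular": [0, 0, 0]},
  {"gripper": 255, "offset": [0.111, 0.046, 0], "angular": [0, 0, 0]},
  {"gripper": 255, "offset": [0.147, 0.062, 0], "angular": [0, 0, 0]},
  {"gripper": 255, "offset": [0.184, 0.077, 0], "angular": [0, 0, 0]},
])

```text
t: 10.55
eef_pos: [0.5437, 0.0733, 0.3162]
tool_rot: [-0.0, 0.607, 0.795, -0.0]
contact_force: [2.2, 0.4, -3.2]
gripper_width: 0.142
grasp_force: 78.4
```

Request:
drive_tool([
  {"gripper": 255, "offset": [0.032, 0.014, 0], "angular": [0, 0, 0.06]},
  {"gripper": 255, "offset": [0.065, 0.027, 0], "angular": [0, 0, 0.12]},
  {"gripper": 255, "offset": [0.088, 0.037, 0], "angular": [0, 0, 0.18]},
  {"gripper": 255, "offset": [0.106, 0.045, 0], "angular": [0, 0, 0.24]},
  {"gripper": 255, "offset": [0.115, 0.049, 0], "angular": [0, 0, 0.295]},
])

```text
t: 11.05
eef_pos: [0.5603, 0.1984, 0.3158]
tool_rot: [-0.001, 0.694, 0.72, -0.0]
contact_force: [-0.2, 0.4, -3.1]
gripper_width: 0.145
grasp_force: 78.4
```

Run:
```python
from h import *
o=bot.get_obs();print(o['eef_pos'],o['q'].round(2),o['gripper_width']);move([.5615,.197,.285],.0354,o)
```

```text
[0.56034398 0.19838938 0.31577732] [-0.75  0.35  0.39  1.76 -0.15  1.06 -0.27] 0.14478074227620602
offset [-0.0014  0.0011  0.0308] angular opts [[-0.002, -0.0, 0.002], [0.0, -0.002, -3.998]]
```

Request:
drive_tool([
  {"gripper": 255, "offset": [-0.001, 0.001, 0.01], "angular": [0, 0, 0]},
  {"gripper": 255, "offset": [-0.001, 0.001, 0.02], "angular": [0, 0, 0]},
  {"gripper": 255, "offset": [-0.001, 0.001, 0.03], "angular": [0, 0, 0]},
  {"gripper": 255, "offset": [-0.001, 0.001, 0.03], "angular": [0, 0, 0]},
])

```text
t: 11.45
eef_pos: [0.5608, 0.1933, 0.2843]
tool_rot: [-0.001, 0.695, 0.719, -0.002]
contact_force: [-0.4, -0.3, -2.9]
gripper_width: 0.147
grasp_force: 78.4
```

```bash
python3 dry.py w5
```

```text
11.5 [0.56131115 0.19362572 0.28540914]
blue [([593.7, 26.0], 807, [547, 7, 93, 38]), ([258.1, 124.6], 4865, [52, 113, 399, 112]), ([142.4, 271.7], 465, [87, 249, 116, 27])]
```

View pics/w5.png

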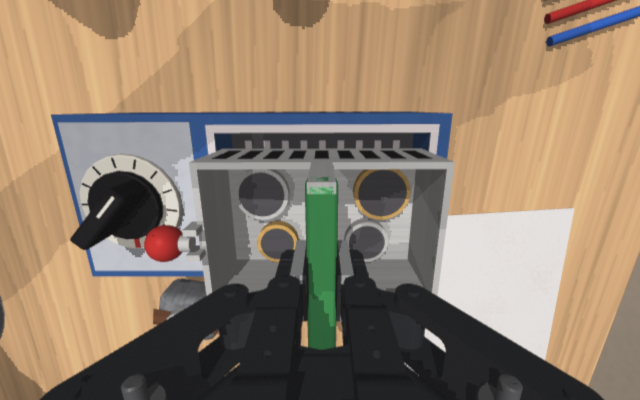

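The wrist view shows the basket square above the well. The dryer's back rim is at row 113 (cols 53–451), the well's far edge near row 134 (cols 216–431), and the basket's far wall edge at row 162 (cols 192–452).

Run:
```python
from h import *;import pickle
m=pickle.load(open('pics/w5.pkl','rb'));o=bot.get_obs();r=rot(o);print(o['eef_pos'])
zb=o['eef_pos'][2]-.1575
f=lambda uv,z:(r.inv().apply(onplane(m,uv,z)-o['eef_pos'])*1000).round(1)
for uv in((54,114),(451,114),(216,134),(431,134)): print('rim',uv,f(uv,.12),onplane(m,uv,.12).round(4))
for uv in((192,162),(452,162)): print('bask',uv,f(uv,zb+.06))
im=cv2.imread('pics/w5.png');print('row128',[ (c,im[128,c].tolist()) for c in range(196,240,3)]);print([ (c,im[128,c].tolist()) for c in range(424,456,3)]);print('col320',[(q,im[q,330].tolist()) for q in range(108,150,2)])
move([.562,.197,.255],.0354,o)
```

```text
[0.56131115 0.19362572 0.28540914]
rim (54, 114) [  70.5 -201.2  165.8] [0.3574 0.2568 0.12  ]
rim (451, 114) [ 70.2  97.4 165.1] [0.6558 0.267  0.12  ]
rim (216, 134) [ 55.6 -80.6 165.5] [0.4784 0.2462 0.12  ]
rim (431, 134) [ 55.5  84.  165.1] [0.6429 0.2518 0.12  ]
bask (192, 162) [ 45.7 -72.1  97.6]
bask (452, 162) [45.7 73.  97.3]
row128 [(196, [130, 82, 52]), (199, [131, 82, 52]), (202, [130, 83, 52]), (205, [160, 141, 135]), (208, [186, 186, 195]), (211, [186, 186, 195]), (214, [185, 185, 194]), (217, [186, 186, 195]), (220, [185, 185, 194]), (223, [185, 185, 194]), (226, [185, 185, 195]), (229, [185, 185, 194]), (232, [185, 185, 194]), (235, [184, 184, 193]), (238, [185, 184, 194])]
[(424, [189, 190, 199]), (427, [189, 190, 199]), (430, [190, 189, 199]), (433, [190, 190, 199]), (436, [190, 189, 199]), (439, [148, 118, 105]), (442, [130, 83, 53]), (445, [130, 83, 53]), (448, [130, 82, 52]), (451, [111, 140, 174]), (454, [106, 143, 179])]
col320 [(108, [123, 168, 209]), (110, [122, 164, 204]), (112, [99, 87, 90]), (114, [128, 80, 52]), (116, [133, 84, 54]), (118, [132, 83, 53]), (120, [132, 83, 53]), (122, [131, 83, 53]), (124, [162, 145, 141]), (126, [185, 186, 195]), (128, [186, 186, 195]), (130, [186, 186, 196]), (132, [143, 142, 149]), (134, [56, 55, 56]), (136, [52, 49, 51]), (138, [52, 50, 51]), (140, [51, 50, 51]), (142, [52, 50, 51]), (144, [52, 50, 51]), (146, [51, 49, 51]), (148, [87, 88, 88])]
offset [0.0034 0.0009 0.0304] angular opts [[-0.003, 0.002, -0.001], [0.002, 0.005, 3.999]]
```

Request:
drive_tool([
  {"gripper": 255, "offset": [0.003, 0.001, 0], "angular": [0, 0, 0]},
  {"gripper": 255, "offset": [0.003, 0.001, 0.008], "angular": [0, 0, 0]},
  {"gripper": 255, "offset": [0.003, 0.001, 0.018], "angular": [0, 0, 0]},
  {"gripper": 255, "offset": [0.003, 0.001, 0.026], "angular": [0, 0, 0]},
  {"gripper": 255, "offset": [0.003, 0.001, 0.03], "angular": [0, 0, 0]},
])

```text
t: 12.0
eef_pos: [0.5622, 0.1976, 0.2552]
tool_rot: [-0.0, 0.694, 0.72, -0.001]
contact_force: [0.6, 0.8, -3.1]
gripper_width: 0.149
grasp_force: 78.4
```

Request:
drive_tool([
  {"gripper": 255, "offset": [0, 0, 0.004], "angular": [0, 0, 0]},
  {"gripper": 255, "offset": [0, 0, 0.008], "angular": [0, 0, 0]},
  {"gripper": 255, "offset": [0, 0, 0.012], "angular": [0, 0, 0]},
  {"gripper": 255, "offset": [0, 0, 0.015], "angular": [0, 0, 0]},
  {"gripper": 255, "offset": [0, 0, 0.017], "angular": [0, 0, 0]},
])

```text
t: 12.5
eef_pos: [0.5628, 0.1978, 0.2394]
tool_rot: [-0.0, 0.694, 0.72, -0.0]
contact_force: [0.9, -0.5, -3.2]
gripper_width: 0.149
grasp_force: 78.4
```

No contact yet, and about 6 mm to go.

Request:
drive_tool([
  {"gripper": 255, "offset": [0, 0, 0.002], "angular": [0, 0, 0]},
  {"gripper": 255, "offset": [0, 0, 0.004], "angular": [0, 0, 0]},
  {"gripper": 255, "offset": [0, 0, 0.005], "angular": [0, 0, 0]},
  {"gripper": 255, "offset": [0, 0, 0.006], "angular": [0, 0, 0]},
  {"gripper": 255, "offset": [0, 0, 0.006], "angular": [0, 0, 0]},
])

```text
t: 13.0
eef_pos: [0.5628, 0.1978, 0.2336]
tool_rot: [-0.0, 0.694, 0.72, -0.0]
contact_force: [-0.2, -0.2, -3.9]
gripper_width: 0.147
grasp_force: 78.4
```

Request:
drive_tool([
  {"gripper": 255, "offset": [0, 0, 0.001], "angular": [0, 0, 0]},
  {"gripper": 255, "offset": [0, 0, 0.002], "angular": [0, 0, 0]},
  {"gripper": 255, "offset": [0, 0, 0.0025], "angular": [0, 0, 0]},
  {"gripper": 255, "offset": [0, 0, 0.0025], "angular": [0, 0, 0]},
])

```text
t: 13.4
eef_pos: [0.563, 0.1978, 0.2326]
tool_rot: [-0.0, 0.694, 0.72, 0.0]
contact_force: [-4.6, -2.0, 7.3]
gripper_width: 0.145
grasp_force: 79.9
```

Request:
drive_tool([
  {"gripper": 0, "offset": [0, 0, 0], "angular": [0, 0, 0]},
  {"gripper": 0, "offset": [0, 0, 0], "angular": [0, 0, 0]},
  {"gripper": 0, "offset": [0, 0, 0], "angular": [0, 0, 0]},
  {"gripper": 0, "offset": [0, 0, 0], "angular": [0, 0, 0]},
  {"gripper": 0, "offset": [0, 0, 0], "angular": [0, 0, 0]},
])

```text
t: 13.9
eef_pos: [0.5628, 0.1978, 0.2311]
tool_rot: [0.0, 0.694, 0.72, -0.0]
contact_force: [0.1, -0.6, -0.1]
gripper_width: 0.973
grasp_force: 0.0
```

Request:
drive_tool([
  {"gripper": 0, "offset": [0, 0, -0.01], "angular": [0, 0, 0]},
  {"gripper": 0, "offset": [0, 0, -0.03], "angular": [0, 0, 0]},
  {"gripper": 0, "offset": [0, 0, -0.06], "angular": [0, 0, 0]},
  {"gripper": 0, "offset": [0, 0, -0.09], "angular": [0, 0, 0]},
  {"gripper": 0, "offset": [0, 0, -0.11], "angular": [0, 0, 0]},
])

```text
t: 14.4
eef_pos: [0.5634, 0.1978, 0.3442]
tool_rot: [0.001, 0.694, 0.72, 0.001]
contact_force: [0.3, -0.8, 0.7]
gripper_width: 0.998
grasp_force: 0.0
```

Request:
drive_tool([
  {"gripper": 0, "offset": [0, -0.04, 0], "angular": [0, 0, 0]},
  {"gripper": 0, "offset": [0, -0.08, 0], "angular": [0, 0, 0]},
  {"gripper": 0, "offset": [0, -0.1, 0], "angular": [0, 0, 0]},
  {"gripper": 0, "offset": [0, -0.1, 0], "angular": [0, 0, 0]},
])

```text
t: 14.8
eef_pos: [0.4606, 0.1942, 0.3419]
tool_rot: [-0.001, 0.694, 0.72, 0.0]
contact_force: [0.5, 0.3, 0.3]
gripper_width: 0.999
grasp_force: 0.0
```

```bash
python3 dry.py w6; python3 -c "
from h import *;print(bot.get_obs()['q'].round(2))"
```

```text
14.85 [0.46230981 0.19432849 0.34213604]
blue [([616.1, 49.8], 336, [592, 39, 48, 22]), ([378.1, 168.4], 5694, [212, 117, 319, 136])]
[-0.86  0.15  0.38  1.94 -0.06  1.07 -0.42]
```

View pics/w6.png

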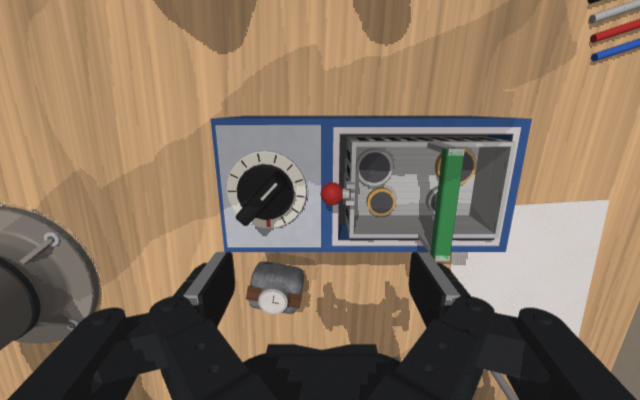

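The wrist view shows the basket sitting square in the well, ball at (333,194), with the gripper clear of it. The knob is centred near (266,190), its white mark running from (262,198) to (277,184), and the watch is still in place.

```bash
python3 - <<'E'
from h import *;import pickle
m=pickle.load(open('pics/w6.pkl','rb'));im=cv2.imread('pics/w6.png');mt=optics.camera_model('top')
hsv=cv2.cvtColor(im,cv2.COLOR_BGR2HSV);v=hsv[...,2]
sub=np.zeros_like(v);cv2.circle(sub,(267,189),22,255,-1)
k=cv2.inRange(v,120,255)&sub;n,l,s,c=cv2.connectedComponentsWithStats(k);print(s[1:].tolist(),c[1:].round(1).tolist())
i=1+np.argmax(s[1:,4]);p=np.argwhere(l==i)[:,::-1].astype(np.float32)
W=np.array([onplane(m,q,.164)[:2] for q in p]);vx,vy,x,y=cv2.fitLine(W.astype(np.float32),2,0,.001,.001).ravel()
print('mark yaw',np.degrees(np.arctan2(vy,vx)),'mid',x,y,'len',np.ptp(W@[vx,vy]))
kn=np.array([.4071,.1896]);print('perp offset of mark line from knob axis mm',1000*((kn-[x,y])@[-vy,vx]),'along',1000*(([x,y]-kn)@[vx,vy]))
# white ring base, outer outline
g=cv2.inRange(hsv,(0,0,150),(60,90,255));sub[:]=0;cv2.circle(sub,(266,190),42,255,-1);g&=sub
e=cv2.minEnclosingCircle(np.argwhere(g)[:,::-1].astype(np.float32));print(e)
E
python3 - <<'E'
import sys;sys.path.insert(0,'.')
from h import *
move([.4071,.1896,.28],np.radians(138))
E
```

```text
[[261, 183, 16, 17, 55]] [[268.7, 191.2]]
mark yaw 48.83884 mid 0.41594705 0.1996648 len 0.01907567830198864
perp offset of mark line from knob axis mm 0.036157970470401826 along 13.400343451627553
((265.5, 189.5), 40.5031852722168)
offset [-0.0028 -0.0554  0.0621] angular opts [[0.003, 0.001, -3.019], [0.0, -0.002, 0.981]]
```

Request:
drive_tool([
  {"gripper": 0, "offset": [-0.003, -0.055, 0], "angular": [0, 0, -0.95]},
  {"gripper": 0, "offset": [-0.003, -0.055, 0], "angular": [0, 0, -0.95]},
  {"gripper": 0, "offset": [-0.003, -0.055, 0], "angular": [0, 0, -0.95]},
  {"gripper": 0, "offset": [-0.003, -0.055, 0], "angular": [0, 0, -0.95]},
  {"gripper": 0, "offset": [-0.003, -0.055, 0], "angular": [0, 0, -0.95]},
])

```text
t: 15.35
eef_pos: [0.4093, 0.1893, 0.3418]
tool_rot: [0.001, 0.382, 0.924, 0.0]
contact_force: [-0.4, 0.2, -0.1]
gripper_width: 1.001
grasp_force: 0.0
```

Request:
drive_tool([
  {"gripper": 0, "offset": [0, 0, 0.03], "angular": [0, 0, -0.95]},
  {"gripper": 0, "offset": [0, 0, 0.03], "angular": [0, 0, -0.95]},
  {"gripper": 0, "offset": [0, 0, 0.03], "angular": [0, 0, -0.95]},
  {"gripper": 0, "offset": [0, 0, 0.03], "angular": [0, 0, -0.95]},
  {"gripper": 0, "offset": [0, 0, 0.03], "angular": [0, 0, -0.95]},
])

```text
t: 15.85
eef_pos: [0.4095, 0.1893, 0.3115]
tool_rot: [0.001, 0.019, 1.0, 0.0]
contact_force: [-0.2, -0.9, 0.4]
gripper_width: 1.0
grasp_force: 0.0
```

Request:
drive_tool([
  {"gripper": 130, "offset": [0, 0, 0], "angular": [0, 0, -0.95]},
  {"gripper": 130, "offset": [0, 0, 0], "angular": [0, 0, -0.95]},
  {"gripper": 130, "offset": [0, 0, 0], "angular": [0, 0, -0.95]},
  {"gripper": 130, "offset": [0, 0, 0], "angular": [0, 0, -0.95]},
  {"gripper": 130, "offset": [0, 0, 0], "angular": [0, 0, -0.95]},
])

```text
t: 16.35
eef_pos: [0.4095, 0.1893, 0.3116]
tool_rot: [0.001, -0.347, 0.938, -0.0]
contact_force: [-0.4, -0.1, -0.4]
gripper_width: 0.488
grasp_force: 0.0
```

```bash
python3 -c "
from h import *
o=bot.get_obs();print(o['t'],o['eef_pos'],o['q'].round(2),o['gripper_width'])
move([.4071,.1896,.26],np.radians(138.8),o)"
```

```text
16.35 [0.40949226 0.1892753  0.31160766] [-0.78  0.09  0.23  2.07 -0.02  0.98  1.73] 0.48802587421342836
offset [0.0017 0.0018 0.0516] angular opts [[-0.001, 0.001, -0.182], [0.002, 0.001, 3.818]]
```

Request:
drive_tool([
  {"gripper": 130, "offset": [0.002, 0.002, 0], "angular": [0, 0, -0.182]},
  {"gripper": 130, "offset": [0.002, 0.002, 0.03], "angular": [0, 0, -0.182]},
  {"gripper": 130, "offset": [0.002, 0.002, 0.065], "angular": [0, 0, -0.182]},
  {"gripper": 130, "offset": [0.002, 0.002, 0.09], "angular": [0, 0, -0.182]},
  {"gripper": 130, "offset": [0.002, 0.002, 0.1], "angular": [0, 0, -0.182]},
])

```text
t: 16.85
eef_pos: [0.4055, 0.1889, 0.2094]
tool_rot: [-0.001, -0.41, 0.912, -0.001]
contact_force: [0.0, -0.0, 0.8]
gripper_width: 0.491
grasp_force: 0.0
```

Request:
drive_tool([
  {"gripper": 255, "offset": [0, 0, 0], "angular": [0, 0, 0]},
  {"gripper": 255, "offset": [0, 0, 0], "angular": [0, 0, 0]},
  {"gripper": 255, "offset": [0, 0, 0], "angular": [0, 0, 0]},
  {"gripper": 255, "offset": [0, 0, 0], "angular": [0, 0, 0]},
  {"gripper": 255, "offset": [0, 0, 0], "angular": [0, 0, 0]},
], grip_force=40)

```text
t: 17.35
eef_pos: [0.4062, 0.1896, 0.2121]
tool_rot: [0.001, -0.411, 0.912, 0.0]
contact_force: [3.6, -0.7, 0.3]
gripper_width: 0.156
grasp_force: 43.1
```

```bash
python3 -c "
from h import *
o=bot.get_obs();print(o['t'],o['eef_pos'],o['q'].round(2),o['gripper_width'],o['contact_force'],o['torque'])
move([.4071,.1896,.211],np.radians(138.8),o)"
```

```text
17.35 [0.40621865 0.18964727 0.21214015] [-0.76  0.23  0.21  2.18 -0.07  0.74  1.91] 0.15630024400832288 [ 3.58124532 -0.71106356  0.28347516] [-0.3373815  -0.64550517  0.02925607]
offset [-0.0005 -0.0007  0.0011] angular opts [[-0.001, 0.003, -0.007], [0.005, 0.002, 3.993]]
```

Request:
drive_tool([
  {"gripper": 255, "offset": [0, 0, 0], "angular": [0, 0, 0.15]},
  {"gripper": 255, "offset": [0, 0, 0], "angular": [0, 0, 0.3]},
  {"gripper": 255, "offset": [0, 0, 0], "angular": [0, 0, 0.45]},
  {"gripper": 255, "offset": [0, 0, 0], "angular": [0, 0, 0.6]},
  {"gripper": 255, "offset": [0, 0, 0], "angular": [0, 0, 0.75]},
])

```text
t: 17.85
eef_pos: [0.4066, 0.1891, 0.2122]
tool_rot: [0.002, -0.126, 0.992, 0.0]
contact_force: [4.8, -4.8, 1.3]
gripper_width: 0.155
grasp_force: 43.2
```

Request:
drive_tool([
  {"gripper": 255, "offset": [0, 0, 0], "angular": [0, 0, 0.15]},
  {"gripper": 255, "offset": [0, 0, 0], "angular": [0, 0, 0.3]},
  {"gripper": 255, "offset": [0, 0, 0], "angular": [0, 0, 0.45]},
  {"gripper": 255, "offset": [0, 0, 0], "angular": [0, 0, 0.6]},
  {"gripper": 255, "offset": [0, 0, 0], "angular": [0, 0, 0.75]},
])

```text
t: 18.35
eef_pos: [0.4066, 0.1885, 0.2122]
tool_rot: [0.001, 0.168, 0.986, 0.0]
contact_force: [5.0, -5.8, 3.4]
gripper_width: 0.153
grasp_force: 43.5
```

```bash
python3 -c "
from h import *
o=bot.get_obs();print(o['t'],o['eef_pos'],o['q'].round(2),o['gripper_width'],o['contact_force'],o['torque'])
move([.4071,.1896,.211],np.radians(2.7),o)"
```

```text
18.35 [0.40659474 0.18845695 0.21215312] [-0.95  0.24  0.43  2.19 -0.15  0.73  0.81] 0.15312818836969766 [ 4.95789188 -5.76762799  3.37816112] [-1.36020832 -0.9789456   0.05205008]
offset [-0.0001  0.0012  0.0012] angular opts [[0.003, 0.002, 1.51], [-0.002, 0.003, -2.49]]
```

Request:
drive_tool([
  {"gripper": 255, "offset": [0, 0.001, 0], "angular": [0, 0, 0.15]},
  {"gripper": 255, "offset": [0, 0.001, 0], "angular": [0, 0, 0.3]},
  {"gripper": 255, "offset": [0, 0.001, 0], "angular": [0, 0, 0.45]},
  {"gripper": 255, "offset": [0, 0.001, 0], "angular": [0, 0, 0.6]},
  {"gripper": 255, "offset": [0, 0.001, 0], "angular": [0, 0, 0.75]},
])

```text
t: 18.85
eef_pos: [0.4064, 0.188, 0.2121]
tool_rot: [0.001, 0.447, 0.894, -0.001]
contact_force: [2.0, -11.9, 9.3]
gripper_width: 0.152
grasp_force: 44.5
```

Request:
drive_tool([
  {"gripper": 255, "offset": [0, 0, 0], "angular": [0, 0, 0.15]},
  {"gripper": 255, "offset": [0, 0, 0], "angular": [0, 0, 0.3]},
  {"gripper": 255, "offset": [0, 0, 0], "angular": [0, 0, 0.45]},
  {"gripper": 255, "offset": [0, 0, 0], "angular": [0, 0, 0.6]},
  {"gripper": 255, "offset": [0, 0, 0], "angular": [0, 0, 0.68]},
])

```text
t: 19.35
eef_pos: [0.4059, 0.1878, 0.2121]
tool_rot: [0.0, 0.667, 0.745, -0.001]
contact_force: [-1.3, -12.0, 13.9]
gripper_width: 0.155
grasp_force: 45.1
```

```bash
python3 -c "
from h import *
o=bot.get_obs();print(o['t'],o['eef_pos'],o['q'].round(2),o['gripper_width'],o['contact_force'],o['torque'])
move([.4071,.1896,.211],np.radians(2.7),o)"
```

```text
19.35 [0.40589746 0.18780205 0.21206881] [-1.15  0.27  0.67  2.2  -0.25  0.74 -0.2 ] 0.154935551424176 [ -1.3419603  -11.98016826  13.92807079] [-2.66010635  0.19827425  0.0536465 ]
offset [0.0017 0.0014 0.0011] angular opts [[-0.001, 0.003, 0.08], [-0.004, -0.002, -3.92]]
```

Request:
drive_tool([
  {"gripper": 255, "offset": [0.002, 0.001, 0], "angular": [0, 0, 0.05]},
  {"gripper": 255, "offset": [0.002, 0.001, 0], "angular": [0, 0, 0.09]},
  {"gripper": 255, "offset": [0.002, 0.001, 0], "angular": [0, 0, 0.12]},
  {"gripper": 255, "offset": [0.002, 0.001, 0], "angular": [0, 0, 0.14]},
  {"gripper": 255, "offset": [0.002, 0.001, 0], "angular": [0, 0, 0.14]},
])

```text
t: 19.85
eef_pos: [0.406, 0.1882, 0.212]
tool_rot: [0.001, 0.705, 0.709, -0.003]
contact_force: [-3.8, -18.9, 22.9]
gripper_width: 0.15
grasp_force: 57.4
```

```bash
python3 -c "
from h import *
o=bot.get_obs();print(o['t'],o['eef_pos'],o['gripper_width'],o['contact_force'],o['torque'])
move([.4071,.1896,.211],np.radians(2.7),o)"
```

```text
19.85 [0.40599645 0.18817152 0.21200909] 0.15021674505846888 [ -3.80155503 -18.88995113  22.92277005] [-4.25915913  0.76759404  1.2915682 ]
offset [0.0014 0.0011 0.001 ] angular opts [[-0.004, 0.006, -0.052], [0.01, 0.006, 3.948]]
```

At the stop, with a moment of 1.3 N m. Releasing now.

Request:
drive_tool([
  {"gripper": 130, "offset": [0, 0, 0], "angular": [0, 0, -0.03]},
  {"gripper": 130, "offset": [0, 0, 0], "angular": [0, 0, -0.03]},
  {"gripper": 130, "offset": [0, 0, 0], "angular": [0, 0, -0.03]},
  {"gripper": 130, "offset": [0, 0, 0], "angular": [0, 0, -0.03]},
  {"gripper": 130, "offset": [0, 0, -0.02], "angular": [0, 0, -0.03]},
])

```text
t: 20.35
eef_pos: [0.4049, 0.1923, 0.2298]
tool_rot: [-0.0, 0.696, 0.718, -0.002]
contact_force: [-0.9, 0.1, 1.6]
gripper_width: 0.493
grasp_force: 0.0
```

Request:
drive_tool([
  {"gripper": 130, "offset": [0, 0, -0.04], "angular": [0, 0, 0]},
  {"gripper": 130, "offset": [0, 0, -0.08], "angular": [0, 0, 0]},
  {"gripper": 130, "offset": [0, 0.03, -0.11], "angular": [0, 0, 0]},
  {"gripper": 130, "offset": [0, 0.05, -0.11], "angular": [0, 0, 0]},
  {"gripper": 130, "offset": [0, 0.05, -0.11], "angular": [0, 0, 0]},
])

```text
t: 20.85
eef_pos: [0.4584, 0.1946, 0.3423]
tool_rot: [0.001, 0.697, 0.717, 0.002]
contact_force: [-0.2, -0.7, -0.5]
gripper_width: 0.489
grasp_force: 0.0
```

```bash
python3 dry.py w7; python3 -c "
from h import *
m=optics.camera_model('wrist');print('knob px',proj(m,[.4071,.1896,.164]),proj(m,[.562,.195,.135]))"
```

```text
20.9 [0.45674399 0.19414931 0.34124998]
blue [([615.7, 47.3], 346, [591, 36, 49, 22]), ([388.7, 149.7], 4605, [213, 116, 318, 137]), ([326.4, 235.7], 758, [281, 201, 82, 51]), ([402.1, 248.0], 232, [380, 246, 48, 6])]
knob px [262.75420653 202.53844838] [430.34659695 192.27728779]
```

View pics/w7.png

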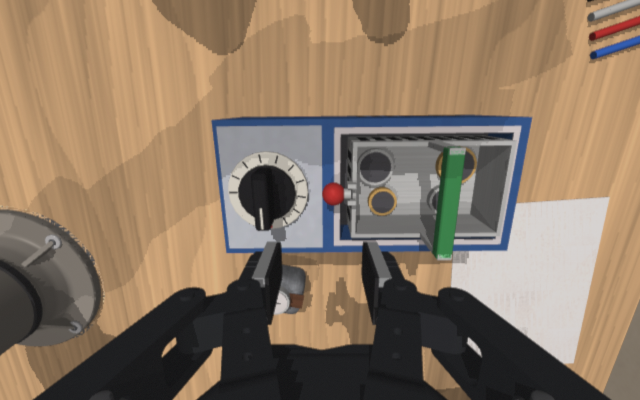

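The wrist view shows the knob's mark pointing down at (262,208–227), onto the red end mark. The basket is unchanged in the well and the gripper is free.

Run:
```python
from h import *;import pickle
m=pickle.load(open('pics/w7.pkl','rb'));im=cv2.imread('pics/w7.png');k=cv2.inRange(im,(120,120,120),(255,255,255))
k[:206]=0;k[229:]=0;k[:,:254]=0;k[:,271:]=0
n,l,s,c=cv2.connectedComponentsWithStats(k);j=[i for i in range(1,n) if abs(c[i][0]-262)<4];print([s[i].tolist() for i in j])
p=np.argwhere(np.isin(l,j))[:,::-1];W=np.array([onplane(m,q.astype(float),.164)[:2] for q in p])
v=W.mean(0)-[.4071,.1896];f=cv2.fitLine(W.astype(np.float32),2,0,.001,.001).ravel()
for a in(np.arctan2(v[1],v[0]),-abs(np.arctan2(f[1],f[0]))): print('timer',(np.pi+.0354-a)%(2*np.pi))
```

```text
[[260, 208, 3, 21, 46]]
timer 4.746257675813981
timer 4.7139974
```

```bash
python3 -c "
from station import bot
print(bot.hand_in())"
```

```text
the job is handed in; nothing more can be done
None
```

The job is handed in at about 21 s: the basket is down in the dryer's well and let go, and the timer knob is at its clockwise end stop (about 4.7 rad by camera), turned in one grasp instead of the several the task expected.

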